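# Select the reagent bottle and start the pump

## Task

Set the selector valve to the brown bottle with the blue cap: gently push its red pointer arm round with the tip of a finger (no gripping) until it points at the middle of that bottle. Only then press the green start button on the control box all the way down and let it come up again. Nothing is picked up: leave the bottles and the other things on the bench standing where they are, and leave the red button alone.

Things in the scene. Friction and masses are not known exactly. Their poses are not given: they have to be found in the camera images.
- valve: Selector valve, fixed: grey round tray 400 mm across, 10 mm thick, in its middle a white drum (120 mm across, top 52 mm above the table) carrying the pointer. Origin under the tray's centre, on the pointer's axis. Four white pads, centres 165 mm from the axis at +0.8, -0.8, +2.0, -2.0 rad from the valve's x axis, carry one bottle each (any order, within 6 mm). Tubes between are under 26 mm high.
- pointer (a joint): Angle of the red pointer arm about the vertical axis of the valve, in rad: 0 when it points along the valve's x axis, growing anticlockwise seen from above, stops at -2.8 and +2.8. It starts between -0.3 and +0.3. Friction about 0.12 N m, no spring, no detents: it stays where it is left.
- pointer_hub (a point): On the pointer's turning axis at half the height of the arm, 83 mm above the table; turns with the pointer, x along the arm to its tip, z up. The black hub is 42 mm across.
- pointer_tip (a point): The very tip of the red pointer arm, 113 mm from the axis, 83 mm above the table. The arm is a straight red bar 12 mm wide, from 70 to 96 mm above the table, with a 21 mm wide arrowhead over its last 21 mm; between drum (top 52 mm) and bottles there is room for a finger on both sides of it.
- control_box: Pump control box, fixed: grey, blue top, 100 x 170 x 46 mm. Origin at the centre of its underside. Green button at y = +42 mm and red button at y = -42 mm in its own frame.
- start (a joint): Travel of the green start button, in m: 0 released, 0.006 fully pressed down; a spring returns it, about 5 N when fully down.
- start_top (a point): Centre of the top face of the green start button (32 mm across), about 68 mm above the table when released; it is pressed straight down.
- stop (a joint): Travel of the red stop button, in m: 0 released, 0.006 pressed. Not to be pressed.
- beaker: Clear plastic beaker, 68 mm across, 90 mm tall, loose bystander; origin at the centre of its underside.
- screwdriver: Orange-handled screwdriver, 180 mm long, lying on the bench, loose bystander; origin under its middle.
- jar: White jar with an orange lid, 52 mm across, 65 mm tall, loose bystander; origin at the centre of its underside.
- bottle_brown_blue: Brown amber-glass bottle with a blue cap (the wanted one), 58 mm across and 100 mm tall, loose, standing on one of the four pads; origin at the centre of its underside, z up
- bottle_brown_black: Brown amber-glass bottle with a black cap, 58 mm across and 100 mm tall, loose, standing on one of the four pads; origin at the centre of its underside, z up
- bottle_white_red: White plastic bottle with a red cap, 58 mm across and 100 mm tall, loose, standing on one of the four pads; origin at the centre of its underside, z up
- bottle_green_white: Green glass bottle with a white cap, 58 mm across and 100 mm tall, loose, standing on one of the four pads; origin at the centre of its underside, z up

How it is judged:
On the way, in this order (a step that is already met when the one before it is completed fails the run):
1. the pointer rests pointing at the brown bottle with the blue cap (y of bottle_brown_blue in the frame of pointer_hub between -0.016 and 0.016 m and x of bottle_brown_blue in the frame of pointer_hub above 0.1 m and velocity of joint pointer between -0.1 and 0.1 rad/s), for 0.2 s.
2. the green start button is pressed all the way down while the pointer points there (y of bottle_brown_blue in the frame of pointer_hub between -0.016 and 0.016 m and x of bottle_brown_blue in the frame of pointer_hub above 0.1 m and value of joint start above 0.0045 m), for 0.05 s.
At the end, for the whole second after the job is handed in: The line of the pointer passes within 16 mm of the middle of the brown bottle with the blue cap (about 5 degrees) and the pointer is at rest; both buttons are up; every bottle and bystander is within 15 mm of where it stood, and upright (y of bottle_brown_blue in the frame of pointer_hub between -0.016 and 0.016 m and x of bottle_brown_blue in the frame of pointer_hub above 0.1 m and value of joint each of start, stop below 0.0015 m and velocity of joint pointer between -0.05 and 0.05 rad/s and distance of each of bottle_brown_blue, bottle_brown_black, bottle_white_red, bottle_green_white, beaker, screwdriver, jar from where it was at the start of the episode below 0.015 m and angle between each of bottle_brown_blue, bottle_brown_black, bottle_white_red, bottle_green_white, beaker, jar's own z axis and vertical below 0.15 rad); the robot touches nothing.
It fails at once if the green button is pressed while the pointer is not at the wanted bottle (value of joint start above 0.003 m and not (y of bottle_brown_blue in the frame of pointer_hub between -0.016 and 0.016 m and x of bottle_brown_blue in the frame of pointer_hub above 0.1 m)).
It fails at once if the red stop button is pressed (value of joint stop above 0.003 m).
It fails at once if the pointer is pushed roughly or gripped (more than 25 N), or pushed with something other than the fingers (contact force between the fingers and pointer above 25 N or contact force between the arm and pointer above 3 N).
It fails at once if a bottle is moved, lifted or tipped (distance of any of bottle_brown_blue, bottle_brown_black, bottle_white_red, bottle_green_white from where it was at the start of the episode above 0.015 m or angle between any of bottle_brown_blue, bottle_brown_black, bottle_white_red, bottle_green_white's own z axis and vertical above 0.2 rad).
It fails at once if another loose thing is moved or lifted (distance of any of beaker, screwdriver, jar from where it was at the start of the episode above 0.015 m).
It also fails if it takes over 54 s, if anything falls off the work surface, if the arm or the gripper's body presses on something with over 40 N, if the wrist force passes 120 N, or if a joint passes its speed limit or range.

## Robot

A 6-joint arm with a two-finger parallel gripper is mounted at the origin on the work surface. World frame = base frame: x ahead of the robot, y to its left, z up, the work surface at z = 0. Lengths are in m, angles in rad, forces in N, time in s.
With the tool pointing down it reaches from about 0.35 to 0.975 m from the base axis. Payload 4.9 kg.
Tool frame: the origin (TCP) lies midway between the tips of the shut fingers; the grasp point (between the pads) lies 19 mm behind it (manip.pinch_z is the x of the grasp point in the tool frame, in m); x points along the fingers, y is the direction in which the jaws open and shut, and the axes are right-handed (so a half turn about x gives the same grasp; the last joint's range is limited). The gripper opens to 85 mm and grips with 20 to 120 N. Pads are 22 mm wide; open, the fingers measure 114 mm over their backs; the gripper's body (76 mm by 85 mm) begins 54 mm behind the grasp point. The pads swing forward as they close: fully open they stand 13 mm farther back than shut.
Start: joints at [1.225, 0.053, 1.613, -0, 1.476, -0.119], TCP at [0.141, 0.609, 0.231] pointing down, gripper open.
Joint ranges: [-3.01, 3.01], [-1.01, 2.22], [0.06, 2.58], [-1.02, 4.17], [0.09, 2.62], [-3.14, 3.14]. Speed limits (rad/s): [2.57, 2.57, 3.14, 3.14, 3.14, 3.14].

## Interface

Orientations are given as a unit quaternion [w, x, y, z].
In Python, from plant import sensors, cams, workorder, manip gives the robot as it stands.
- The arm moves only by the tool drive_tool, never from a script. Its argument "series" is a list of rows, each an object of numbers: "x", "y", "z": the shift along the tool's x, y, z in units of 25 mm (1.0 is 25 mm); "ax", "ay", "az": the turn, a rotation vector about the tool's x, y, z in units of 5 degrees (1.0 is 5 degrees). A call has 1 to 5 rows; each row is the pose to reach, as a shift and turn from the pose commanded when the call began, along the tool's axes at that moment; what a row does not reach only later rows make up. A row lasts 1/12 s, in which the tool goes at most 41.7 mm and 7.16 degrees, less where a joint would pass 70% of its speed; a pose out of reach is approached as far as the arm can. A call with a gripper value outside its range is refused whole. "hand" is the opening, from 0 (shut) to 1 (fully open), set as the call begins (left out, the last holds). The fingers move at their own pace and stop on an object; the grip force is fixed at half the most. Time passes only in rows, so rows that repeat a pose let the fingers close. It gives the time, the measured TCP pose, the force and the opening at its end, in the units of the state.
- sensors.state(): the state, without advancing time (a new reading comes with each control period).
- cams.grab_frame(name): name is "scene" or "side" or "wrist"; returns a dict with "img" (384x512x3 uint8, blue, green, red), "camera_matrix" (3x3 intrinsics, pixels), "cam_to_world" (4x4, takes a point from camera to world coordinates). Camera axes: x right, y down, z forward; pixel columns grow to the right and rows downward; lengths in m; the calibration is good to about 2 mm. A picture is of the moment at which its call begins. There is no depth.
- workorder.job_done(): hands the job in, once; it reports no verdict.
The state is a dict: "time": time; "joint_pos": joint angles; "joint_vel": joint speeds; "joint_efforts": joint torques, N m; "tool_pos": TCP position; "tool_rot": TCP orientation; "contact_force": force on the tool from outside, world axes, zero at the start; "ft_torque": the same for the moment, N m; "gripper_width": opening from 0.0 (shut) to 1.0 (fully open).
Only numpy, scipy, OpenCV 4.12 (cv2) and the standard library are available. Lean on these libraries where they do the work, as an engineer would, in place of code of your own. Each camera call takes 0.05 s, during which the arm holds its last target.

## Working session

There is one attempt and no reset: what is moved stays moved. The work goes in short steps, Python scripts to look and compute and a tool call to move; the robot and the scene stay as the last step left them, time stands still between calls to the robot, and variables do not carry over. Pictures are saved under pics/ and viewed, and the job is handed in when it is done.

Besides the shell and the picture viewer there is one more tool, called as name(argument=value, ...), one argument or row to a line, values as JSON. drive_tool: Moves the arm, as the interface text tells. Its arguments: {"type":"object","properties":{"series":{"type":"array","items":{"type":"object","properties":{"x":{"type":"number"},"y":{"type":"number"},"z":{"type":"number"},"ax":{"type":"number"},"ay":{"type":"number"},"az":{"type":"number"}}}},"hand":{"type":"number"}},"required":["series"]}

```bash
mkdir -p pics; ls
python3 - <<'E'
from plant import sensors, cams, workorder, manip
import cv2,numpy as np
print(sensors.state())
for n in ("scene","side","wrist"):
    f=cams.grab_frame(n); cv2.imwrite(f"pics/{n}0.png",f["img"]); np.savez(f"pics/{n}0.npz",**f)
    print(n,f["camera_matrix"].round(1).tolist(),f["cam_to_world"].round(3).tolist())
print(manip.pinch_z)
E
```

```text
pics
{'time': 0.0, 'joint_pos': array([ 1.22500244e+00,  5.33681042e-02,  1.61429492e+00, -2.90725786e-05,
        1.47600654e+00, -1.19011574e-01]), 'joint_vel': array([ 0.00121566, -0.00117537,  0.00139714,  0.00065146,  0.00196718,
        0.00070155]), 'joint_efforts': array([ 9.83674181e-04, -3.93699217e+01, -3.70167661e+01, -2.14666863e-05,
        7.20098469e-03, -2.41951687e-05]), 'tool_pos': array([0.14032791, 0.60840002, 0.2300555 ]), 'tool_rot': array([ 0.70240639,  0.07929001,  0.70272471, -0.08072384]), 'contact_force': array([-0.46869404, -0.87741187, -0.14405759]), 'ft_torque': array([ 0.00840832,  0.02459694, -0.02207018]), 'gripper_width': 1.0013993892724322}
scene [[419.1, 0.0, 262.5], [0.0, 419.1, 187.9], [0.0, 0.0, 1.0]] [[0.184, 0.624, -0.759, 1.491], [0.983, -0.102, 0.154, -0.259], [0.019, -0.775, -0.632, 0.846], [0.0, 0.0, 0.0, 1.0]]
side [[387.0, 0.0, 256.1], [0.0, 387.0, 193.4], [0.0, 0.0, 1.0]] [[0.982, -0.088, 0.17, 0.363], [-0.191, -0.51, 0.838, -1.058], [0.013, -0.855, -0.518, 0.693], [0.0, 0.0, 0.0, 1.0]]
wrist [[315.3, 0.0, 254.0], [0.0, 315.3, 193.0], [0.0, 0.0, 1.0]] [[0.224, 0.928, 0.298, 0.066], [0.975, -0.213, -0.07, 0.627], [-0.002, 0.306, -0.952, 0.374], [0.0, 0.0, 0.0, 1.0]]
-0.0187
```

View pics/scene0.png

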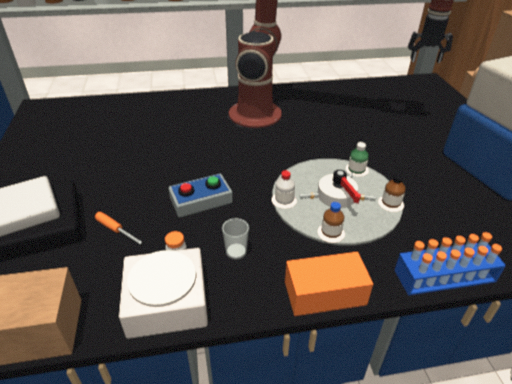

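View pics/side0.png

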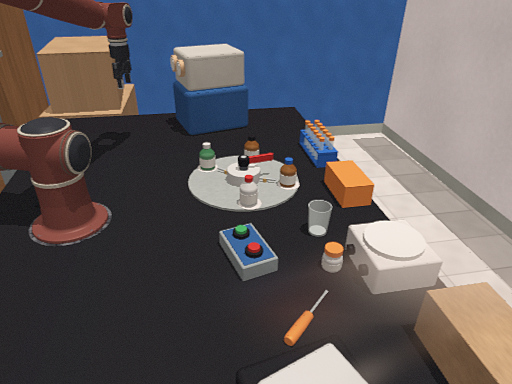

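View pics/wrist0.png

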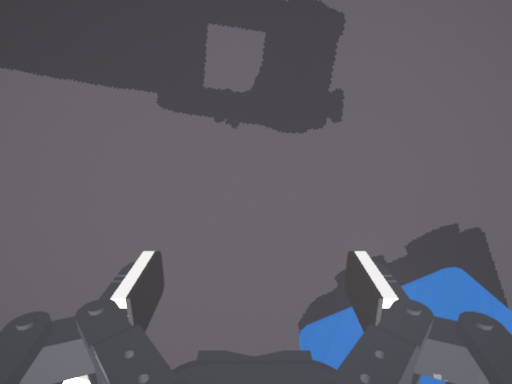

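The scene view shows the blue-cap bottle at about (333,215), the pointer hub at (340,177) with its tip near (358,200), and the green button at (213,181). In the side view the same bottle is at (288,172) and the tip at (272,157). Next I'll zoom in and measure.

```bash
cat > h.py <<'E'
import cv2,numpy as np
def load(n,k=0): return dict(np.load(f"pics/{n}{k}.npz"))
def ray(f,uv):
    K=f["camera_matrix"];T=f["cam_to_world"]
    d=T[:3,:3]@np.linalg.inv(K)@np.array([uv[0],uv[1],1.]);return T[:3,3],d/np.linalg.norm(d)
def plane(f,uv,z):
    o,d=ray(f,uv);return o+d*(z-o[2])/d[2]
def tri(fa,a,fb,b):
    P=[np.vstack([x["camera_matrix"]@np.linalg.inv(x["cam_to_world"])[:3]]) for x in (fa,fb)]
    X=cv2.triangulatePoints(P[0],P[1],np.array(a,float).reshape(2,1),np.array(b,float).reshape(2,1))
    return (X[:3]/X[3]).ravel()
def proj(f,p):
    q=np.linalg.inv(f["cam_to_world"])@np.append(p,1);q=f["camera_matrix"]@q[:3];return q[:2]/q[2]
def blobs(img,lo,hi,box,amin=8):
    h=cv2.cvtColor(img,cv2.COLOR_BGR2HSV);m=cv2.inRange(h,np.array(lo),np.array(hi))
    x0,y0,x1,y1=box;mm=np.zeros_like(m);mm[y0:y1,x0:x1]=m[y0:y1,x0:x1]
    n,l,s,c=cv2.connectedComponentsWithStats(mm)
    return [(s[i].tolist(),c[i].round(1).tolist()) for i in range(1,n) if s[i,4]>=amin],l
E
python3 - <<'E'
from h import *
S=load("scene");D=load("side")
for nm,lo,hi,bs,bd in [("blue",(100,120,50),(125,255,255),(315,195,350,230),(275,150,305,170)),
 ("green",(50,120,50),(80,255,255),(160,165,240,215),(215,215,290,280)),
 ("red lo",(0,150,80),(6,255,255),(160,140,420,240),(215,145,310,280)),
 ("red hi",(174,150,80),(180,255,255),(160,140,420,240),(215,145,310,280)),
 ("black",(0,0,0),(180,255,35),(325,160,415,205),(230,130,300,170)),
 ("tray",(0,0,80),(180,60,255),(262,150,412,245),(180,140,310,215))]:
    print(nm,blobs(S["img"],lo,hi,bs)[0],blobs(D["img"],lo,hi,bd)[0])
a=cv2.resize(S["img"][140:250,260:420],None,fx=5,fy=5,interpolation=cv2.INTER_CUBIC);cv2.imwrite("pics/zs.png",a)
a=cv2.resize(D["img"][130:220,180:310],None,fx=6,fy=6,interpolation=cv2.INTER_CUBIC);cv2.imwrite("pics/zd.png",a)
E
```

```text
blue [([331, 202, 10, 10, 78], [335.1, 206.4])] [([284, 157, 9, 8, 56], [288.3, 160.2])]
green [([207, 177, 12, 9, 79], [212.6, 180.6])] [([235, 225, 12, 9, 91], [240.6, 229.2])]
red lo [([281, 170, 9, 9, 60], [285.1, 174.1]), ([341, 177, 19, 25, 179], [350.0, 189.4]), ([180, 184, 12, 9, 70], [185.6, 187.9])] [([248, 152, 26, 11, 164], [260.8, 157.4]), ([245, 175, 8, 7, 48], [248.2, 178.0]), ([247, 243, 14, 10, 104], [253.6, 247.4])]
red hi [] []
black [([368, 160, 47, 45, 673], [398.6, 174.6]), ([334, 173, 7, 12, 59], [336.6, 179.2])] [([248, 136, 8, 5, 26], [251.2, 138.2]), ([238, 154, 11, 13, 84], [243.0, 161.6])]
tray [([271, 156, 134, 89, 7898], [336.2, 201.1])] [([305, 140, 5, 9, 30], [307.1, 143.6]), ([202, 142, 9, 7, 53], [206.3, 145.0]), ([241, 150, 18, 8, 83], [249.3, 153.3]), ([188, 155, 112, 57, 4473], [240.7, 184.4]), ([308, 202, 2, 13, 18], [308.7, 207.2])]
```

View pics/zs.png

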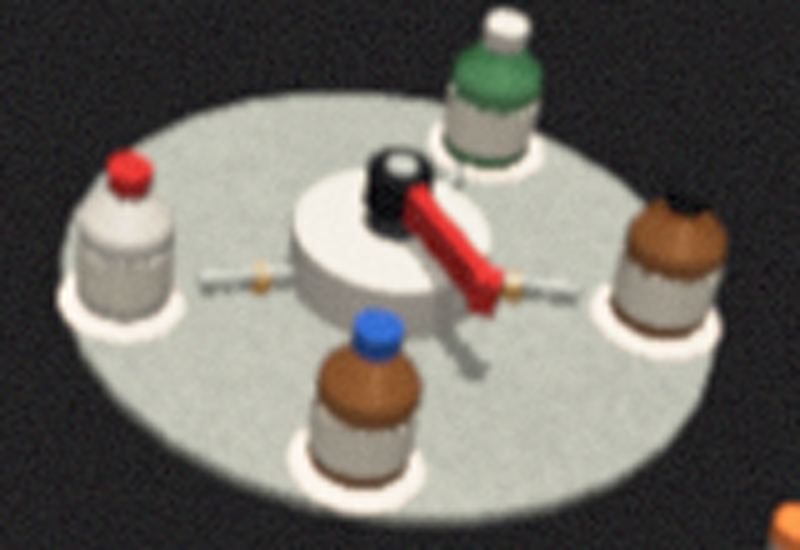

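View pics/zd.png

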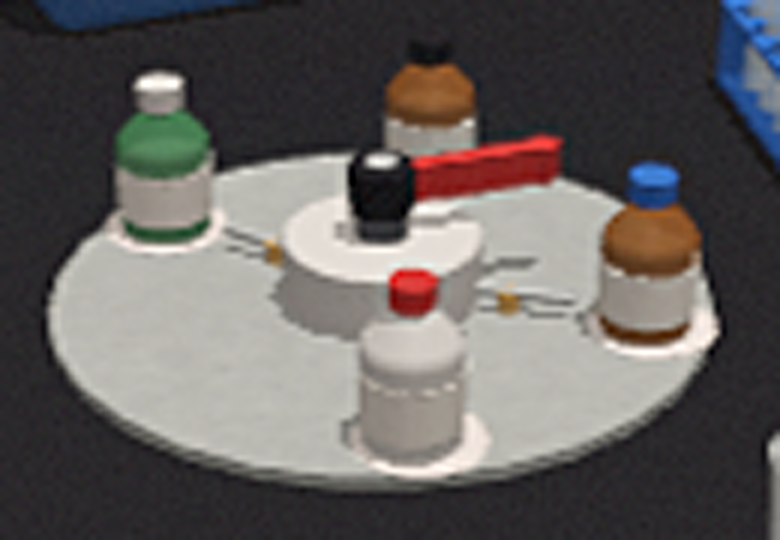

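The zooms show hub top at scene (340.4,173) and side (243.5,157), with blue cap centres at (335.1,206.4) and (288.3,160.2). The arm lies between the blue-cap and black-cap bottles.

Run:
```python
from h import *
from scipy.optimize import least_squares
S=load("scene");D=load("side")
t=lambda a,b:tri(S,a,D,b)
hub=t((340.4,173),(243.5,157))
print("hub",hub)
pts=dict(blue=((335.1,206.4),(288.3,160.2)),red=((285.1,174.1),(248.2,178)),green=((361.4,146),(206.5,145.2)),black=((397,180.3),(251.5,138.2)),start=((212.6,180.6),(240.6,229.2)),stop=((185.6,187.9),(253.6,247.4)),arm=((350,189.4),(260.8,157.4)),tip=((358,200),(273,155.5)))
for k,v in pts.items(): 
    p=t(*v);print(k,p.round(4),'r',np.hypot(*(p-hub)[:2]).round(4),'ang',np.degrees(np.arctan2(p[1]-hub[1],p[0]-hub[0])).round(1))
# tray circle
for n,f,box in(("scene",S,(262,150,412,245)),("side",D,(180,150,305,215))):
    h=cv2.cvtColor(f["img"],cv2.COLOR_BGR2HSV);m=cv2.inRange(h,np.array((0,0,80)),np.array((180,60,255)))
    x0,y0,x1,y1=box;mm=np.zeros_like(m);mm[y0:y1,x0:x1]=m[y0:y1,x0:x1]
    c=max(cv2.findContours(mm,cv2.RETR_EXTERNAL,cv2.CHAIN_APPROX_NONE)[0],key=cv2.contourArea)[:,0]
    P=np.array([plane(f,q,.01)[:2] for q in c])
    r=least_squares(lambda v:np.hypot(*(P-v[:2]).T)-.2,np.r_[P.mean(0)],loss="soft_l1",f_scale=.002)
    print(n,"tray",r.x,np.median(abs(r.fun)))
for k in("start","stop"): print(k,plane(S,pts[k][0],.068 if k=="start" else .066),plane(D,pts[k][1],.066))
# bottles z=.105 for cap
```

```text
hub [0.56187921 0.16308282 0.09648444]
blue [0.7078 0.0979 0.1028] r 0.1598 ang -24.1
red [ 0.5494 -0.0029  0.1033] r 0.1665 ang -94.3
green [0.4413 0.2743 0.1016] r 0.164 ang 137.3
black [0.6201 0.3171 0.097 ] r 0.1647 ang 69.3
start [ 0.4919 -0.2112  0.0614] r 0.3808 ang -100.6
stop [ 0.5125 -0.2927  0.0603] r 0.4585 ang -96.2
arm [0.6264 0.1718 0.0852] r 0.0651 ang 7.7
tip [0.6734 0.1786 0.085 ] r 0.1126 ang 7.9
scene tray [0.56223751 0.16219788] 0.002597832718944093
side tray [0.5567721  0.14925508] 0.004081411342133828
start [ 0.49852697 -0.21080608  0.068     ] [ 0.49148589 -0.21953421  0.066     ]
stop [ 0.51781733 -0.29166212  0.066     ] [ 0.51180231 -0.30178511  0.066     ]
```

Bottle angles about the axis (−24°, 69°, 137°, −94°) and radii (about 165 mm) match the pad layout. That puts valve x at about 23° and the pointer at about 8°, i.e. −0.26 rad, which is plausible. The tip radius of 112.6 mm also fits. The pointer has to turn clockwise by about 32°, so I push from its +angle side.

```bash
cat >> h.py <<'E'
from scipy.spatial.transform import Rotation as R
def go(target,yaw_y=None,show=True):
    """print shift/turn in tool units to reach a world target with tool x down, tool y at yaw_y deg (mod 180)"""
    from plant import sensors
    s=sensors.state();q=s["tool_rot"];M=R.from_quat([q[1],q[2],q[3],q[0]]);m=M.as_matrix()
    a=np.degrees(np.arctan2(m[1,1],m[0,1]))
    print("t",round(s["time"],2),"pos",s["tool_pos"].round(4),"yaw_y",a.round(1),"x axis",m[:,0].round(3),"F",s["contact_force"].round(1),"g",round(s["gripper_width"],2))
    if yaw_y is None: yaw_y=a
    yaw_y=a+(yaw_y-a+90)%180-90
    y=np.array([np.cos(np.radians(yaw_y)),np.sin(np.radians(yaw_y)),0]);x=np.array([0,0,-1.]);G=np.c_[x,y,np.cross(x,y)]
    print("shift units",(m.T@(np.array(target)-s["tool_pos"])/.025).round(2),"turn units",(np.degrees(R.from_matrix(m.T@G).as_rotvec())/5).round(2))
E
python3 -c "
from h import *
go([.63,.217,.23],65.9)"
```

```text
t 0.15 pos [0.1404 0.6085 0.2303] yaw_y 77.0 x axis [-0.001 -0.002 -1.   ] F [-0.5  0.4 -1.2] g 1.0
shift units [  0.03 -10.86  22.6 ] turn units [ 2.22 -0.    0.02]
```

drive_tool(
  series=[
    {"y":-0.7,"z":1.4},
    {"y":-1.4,"z":2.8},
    {"y":-2.1,"z":4.3},
    {"y":-2.8,"z":5.7},
    {"y":-3.5,"z":7.2},
  ],
  hand=0,
)

```text
schema error: expected keys x, y, z, ax, ay, az
```

drive_tool(
  series=[
    {"y":-0.7,"z":1.4},
    {"y":-1.4,"z":2.8},
    {"y":-2.1,"z":4.3},
    {"y":-2.8,"z":5.7},
    {"y":-3.5,"z":7.2},
  ],
)

```text
schema error: expected keys x, y, z, ax, ay, az
```

```bash
python3 -c "
from h import *
go([.63,.217,.23],65.9)"
```

```text
t 0.15 pos [0.1404 0.6085 0.2303] yaw_y 77.0 x axis [-0.001 -0.002 -1.   ] F [-0.5  0.4 -1.2] g 1.0
shift units [  0.03 -10.86  22.6 ] turn units [ 2.22 -0.    0.02]
```

drive_tool(
  series=[
    {"x":0,"y":-0.7,"z":1.4,"ax":0,"ay":0,"az":0},
    {"x":0,"y":-1.4,"z":2.8,"ax":0,"ay":0,"az":0},
    {"x":0,"y":-2.1,"z":4.3,"ax":0,"ay":0,"az":0},
    {"x":0,"y":-2.8,"z":5.7,"ax":0,"ay":0,"az":0},
    {"x":0,"y":-3.5,"z":7.2,"ax":0,"ay":0,"az":0},
  ],
  hand=0,
)

```text
time: 0.57
tool_pos: [0.2969, 0.4819, 0.231]
tool_rot: [0.702, 0.08, 0.703, -0.08]
contact_force: [1.1, 1.2, 0.5]
gripper_width: 0.301
```

drive_tool(
  series=[
    {"x":0,"y":-0.7,"z":1.4,"ax":0,"ay":0,"az":0},
    {"x":0,"y":-1.4,"z":2.8,"ax":0,"ay":0,"az":0},
    {"x":0,"y":-2.1,"z":4.3,"ax":0,"ay":0,"az":0},
    {"x":0,"y":-2.8,"z":5.7,"ax":0,"ay":0,"az":0},
    {"x":0,"y":-3.5,"z":7.2,"ax":0,"ay":0,"az":0},
  ],
)

```text
time: 0.98
tool_pos: [0.4528, 0.356, 0.231]
tool_rot: [0.702, 0.08, 0.703, -0.08]
contact_force: [0.4, 0.6, -0.3]
gripper_width: -0.002
```

```bash
python3 -c "
from h import *
go([.63,.217,.23],65.9)"
```

```text
t 0.98 pos [0.4528 0.356  0.231 ] yaw_y 77.0 x axis [-0.  0. -1.] F [ 0.4  0.6 -0.3] g -0.0
shift units [ 0.04 -3.82  8.15] turn units [ 2.22 -0.    0.  ]
```

drive_tool(
  series=[
    {"x":0,"y":-0.6,"z":1.4,"ax":0.4,"ay":0,"az":0},
    {"x":0,"y":-1.3,"z":2.8,"ax":0.8,"ay":0,"az":0},
    {"x":0,"y":-2.0,"z":4.2,"ax":1.3,"ay":0,"az":0},
    {"x":0,"y":-2.6,"z":5.6,"ax":1.8,"ay":0,"az":0},
    {"x":0,"y":-3.2,"z":6.9,"ax":2.2,"ay":0,"az":0},
  ],
)

```text
time: 1.4
tool_pos: [0.6034, 0.239, 0.2309]
tool_rot: [0.691, 0.148, 0.692, -0.148]
contact_force: [-0.9, 0.0, 0.1]
gripper_width: 0.004
```

Run:
```python
from h import *
from plant import cams
go([.63,.217,.23],65.9)
f=cams.grab_frame("wrist"); cv2.imwrite("pics/wrist1.png",f["img"]); np.savez("pics/wrist1.npz",**f)
```

```text
t 1.4 pos [0.6034 0.239  0.2309] yaw_y 65.9 x axis [-0. -0. -1.] F [-0.9  0.   0.1] g 0.0
shift units [ 0.03 -0.37  1.33] turn units [-0.01 -0.    0.  ]
```

View pics/wrist1.png

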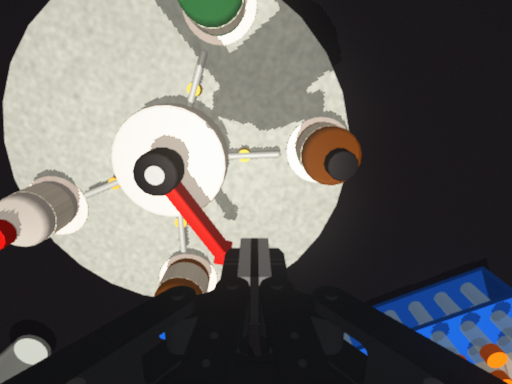

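The wrist view shows the hub top at (154,175), the drum at (170,158), the arm running to about (225,258), the blue bottle's pad at (187,265) and the black-cap bottle at (335,158). I'll use it to check the axis and arm angle.

Run:
```python
from h import *
W=load("wrist",1)
print("hub@.096-.104",plane(W,(154,175),.096),plane(W,(154,175),.104))
print("drum@.052",plane(W,(170,158),.052))
h=cv2.cvtColor(W["img"],cv2.COLOR_BGR2HSV);m=cv2.inRange(h,np.array((0,150,60)),np.array((6,255,255)))|cv2.inRange(h,np.array((172,150,60)),np.array((180,255,255)));m[:,:150]=0
ys,xs=np.nonzero(m);print(len(xs),xs.min(),xs.max(),ys.min(),ys.max())
P=np.array([plane(W,q,.096)[:2] for q in zip(xs,ys)])
hub=np.array([.562,.1625]);d=P-hub;print("mean ang",np.degrees(np.arctan2(d[:,1],d[:,0])).mean(),"r range",np.hypot(*d.T).min(),np.hypot(*d.T).max())
for n,p in(("blue cap",(.7078,.0979,.105)),("pad-ish blue",(.7078,.0979,.012)),("black",(.6201,.3171,.105)),("tip",(.6735,.178,.096)),("hub",(.562,.1625,.1)),("tcp",(.6034,.239,.231))): print(n,proj(W,np.array(p)).round(0))
# tray edge circle
g=cv2.inRange(h,np.array((0,0,110)),np.array((180,60,255)));c=max(cv2.findContours(g,0,cv2.CHAIN_APPROX_NONE)[0],key=cv2.contourArea)[:,0]
from scipy.optimize import least_squares
Q=np.array([plane(W,q,.01)[:2] for q in c if q[1]>2])
r=least_squares(lambda v:np.hypot(*(Q-v[:2]).T)-.2,hub,loss="soft_l1",f_scale=.001);print("tray",r.x,np.median(abs(r.fun)))
```

```text
hub@.096-.104 [0.56205507 0.1587263  0.096     ] [0.56123032 0.16196298 0.104     ]
drum@.052 [0.55749484 0.16509315 0.052     ]
1620 165 463 183 358
mean ang 12.460149210855253 r range 0.01908599277027824 0.38407377486582356
blue cap [170. 325.]
pad-ish blue [188. 275.]
black [343. 165.]
tip [226. 266.]
hub [156. 174.]
tcp [252. 251.]
tray [0.5337782  0.15603863] 0.024547333963644308
```

drive_tool(
  series=[
    {"x":0,"y":-0.4,"z":1.3,"ax":0,"ay":0,"az":0},
    {"x":1.5,"y":-0.4,"z":1.3,"ax":0,"ay":0,"az":0},
    {"x":3.0,"y":-0.4,"z":1.3,"ax":0,"ay":0,"az":0},
    {"x":4.5,"y":-0.4,"z":1.3,"ax":0,"ay":0,"az":0},
    {"x":5.2,"y":-0.4,"z":1.3,"ax":0,"ay":0,"az":0},
  ],
)

```text
time: 1.87
tool_pos: [0.6242, 0.2175, 0.0947]
tool_rot: [0.689, 0.146, 0.695, -0.148]
contact_force: [-0.6, -0.6, -0.4]
gripper_width: -0.001
```

drive_tool(
  series=[
    {"x":0.5,"y":0,"z":0,"ax":0,"ay":0,"az":0},
    {"x":0.9,"y":0,"z":0,"ax":0,"ay":0,"az":0},
    {"x":0.9,"y":0,"z":0,"ax":0,"ay":0,"az":0},
  ],
)

```text
time: 2.12
tool_pos: [0.6266, 0.2183, 0.0769]
tool_rot: [0.691, 0.146, 0.693, -0.147]
contact_force: [-0.7, -0.4, -0.4]
gripper_width: -0.001
```

Run:
```python
from h import *
from plant import cams
a=np.radians(-24.1);u=np.array([np.cos(a),np.sin(a)]);n=np.array([-u[1],u[0]])
hub=np.array([.5615,.1625])
print("final",hub+.075*u+.0205*n)
go([*(hub+.075*u+.0205*n),.077],65.9)
for k in("scene","wrist"):
    f=cams.grab_frame(k); np.savez(f"pics/{k}2.npz",**f)
    im=f["img"] if k=="wrist" else cv2.resize(f["img"][120:250,250:430],None,fx=4,fy=4,interpolation=2)
    cv2.imwrite(f"pics/{k}2.png",im)
```

```text
final [0.63833334 0.15058832]
t 2.12 pos [0.6266 0.2183 0.0769] yaw_y 66.0 x axis [-0.003 -0.001 -1.   ] F [-0.7 -0.4 -0.4] g -0.0
shift units [-0.   -2.29  1.53] turn units [ 0.02 -0.03  0.02]
```

View pics/scene2.png

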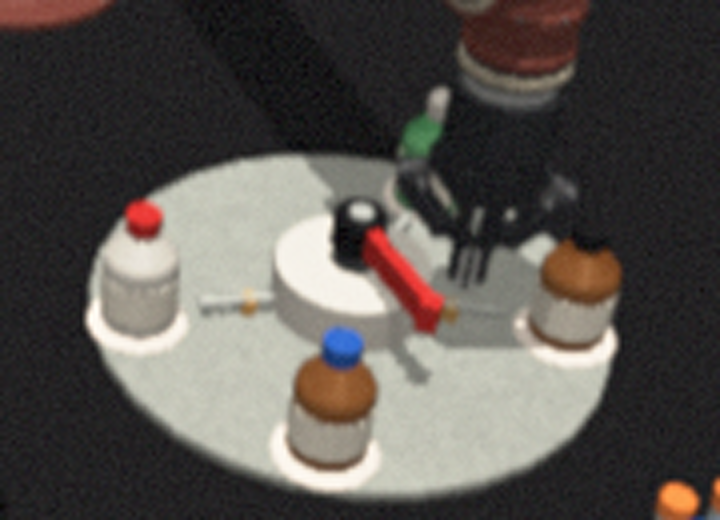

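View pics/wrist2.png

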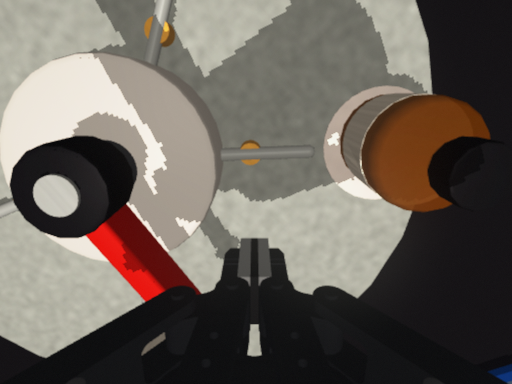

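The fingers are in free space on the +angle side of the arm, about 45 mm off it, and the bottles are clear. I'll raise slightly and push in small steps.

drive_tool(
  series=[
    {"x":-0.2,"y":-0.3,"z":0.2,"ax":0,"ay":0,"az":0},
    {"x":-0.2,"y":-0.5,"z":0.4,"ax":0,"ay":0,"az":0},
    {"x":-0.2,"y":-0.7,"z":0.5,"ax":0,"ay":0,"az":0},
    {"x":-0.2,"y":-0.9,"z":0.6,"ax":0,"ay":0,"az":0},
    {"x":-0.2,"y":-1.0,"z":0.7,"ax":0,"ay":0,"az":0},
  ],
)

```text
time: 2.63
tool_pos: [0.6343, 0.1879, 0.085]
tool_rot: [0.692, 0.148, 0.691, -0.147]
contact_force: [-1.2, 1.4, 3.1]
gripper_width: -0.003
```

drive_tool(
  series=[
    {"x":0,"y":-0.15,"z":0.1,"ax":0,"ay":0,"az":0},
    {"x":0,"y":-0.3,"z":0.2,"ax":0,"ay":0,"az":0},
    {"x":0,"y":-0.45,"z":0.3,"ax":0,"ay":0,"az":0},
    {"x":0,"y":-0.6,"z":0.4,"ax":0,"ay":0,"az":0},
    {"x":0,"y":-0.7,"z":0.45,"ax":0,"ay":0,"az":0},
  ],
)

```text
time: 3.05
tool_pos: [0.6364, 0.1673, 0.0833]
tool_rot: [0.691, 0.147, 0.692, -0.147]
contact_force: [0.1, 1.4, 0.9]
gripper_width: 0.002
```

```bash
cat > look.py <<'E'
from h import *
from plant import cams
import sys
k=sys.argv[1]
for n in("scene","side"):
    f=cams.grab_frame(n); np.savez(f"pics/{n}{k}.npz",**f)
    im=f["img"][120:250,250:430] if n=="scene" else f["img"][110:220,170:320]
    cv2.imwrite(f"pics/{n}{k}.png",cv2.resize(im,None,fx=4,fy=4,interpolation=2))
    h=cv2.cvtColor(f["img"],cv2.COLOR_BGR2HSV);m=cv2.inRange(h,np.array((0,150,60)),np.array((6,255,255)))
    b=(320,165,385,215) if n=="scene" else (245,140,300,185)
    mm=np.zeros_like(m);mm[b[1]:b[3],b[0]:b[2]]=m[b[1]:b[3],b[0]:b[2]]
    c=max(cv2.findContours(mm,0,cv2.CHAIN_APPROX_NONE)[0],key=cv2.contourArea)
    z=np.zeros_like(m);cv2.drawContours(z,[c],-1,255,-1);ys,xs=np.nonzero(z)
    P=np.array([plane(f,q,.083)[:2] for q in zip(xs,ys)]);hub=np.array([.5615,.1625]);d=P.mean(0)-hub
    print(n,len(xs),"centroid px",xs.mean().round(1),ys.mean().round(1),"ang",np.degrees(np.arctan2(d[1],d[0])).round(1),"r",np.hypot(*d).round(4))
E
python3 - <<'E'
from h import *
go([.6383,.1506,.082],65.9)
E
python3 look.py 3
```

```text
t 3.05 pos [0.6364 0.1673 0.0833] yaw_y 66.0 x axis [-0.001 -0.    -1.   ] F [0.1 1.4 0.9] g 0.0
shift units [ 0.05 -0.58  0.34] turn units [ 0.02 -0.01  0.01]
scene 138 centroid px 343.0 191.6 ang -9.7 r 0.0667
side 179 centroid px 262.5 160.3 ang -11.7 r 0.0688
```

View pics/scene3.png

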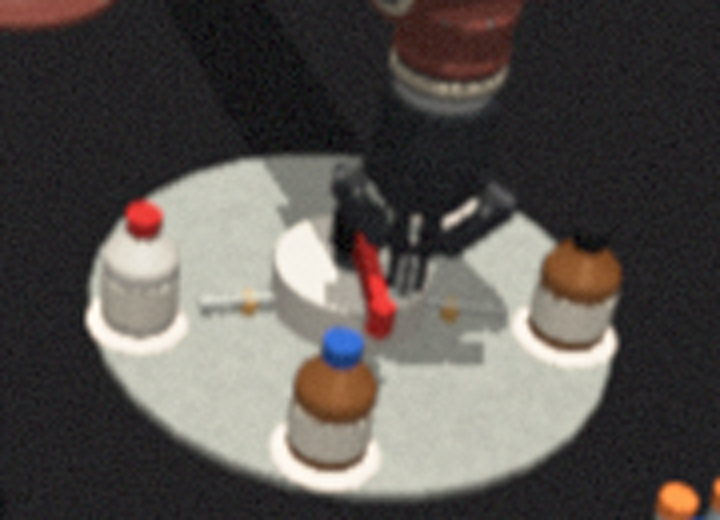

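View pics/side3.png

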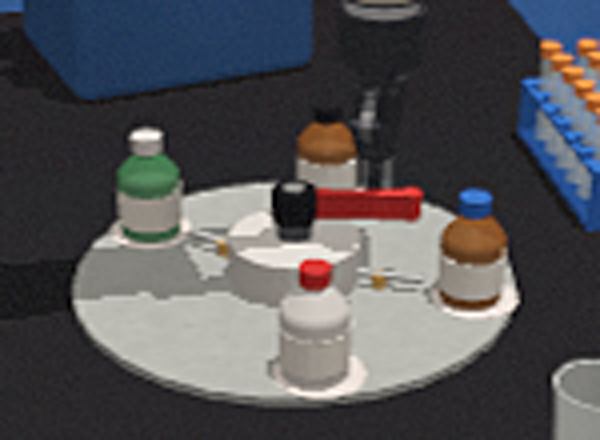

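The pointer is moving; it now reads about −11°, with contact force under 2 N and the bottles untouched. There are 13° to go.

drive_tool(
  series=[
    {"x":0,"y":-0.15,"z":0.1,"ax":0,"ay":0,"az":0},
    {"x":0,"y":-0.3,"z":0.15,"ax":0,"ay":0,"az":0},
    {"x":0,"y":-0.45,"z":0.2,"ax":0,"ay":0,"az":0},
    {"x":0,"y":-0.55,"z":0.2,"ax":0,"ay":0,"az":0},
    {"x":0,"y":-0.55,"z":0.2,"ax":0,"ay":0,"az":0},
  ],
)

```text
time: 3.57
tool_pos: [0.6355, 0.1525, 0.0835]
tool_rot: [0.692, 0.147, 0.692, -0.147]
contact_force: [-0.2, 0.4, 0.1]
gripper_width: -0.003
```

```bash
python3 look.py 4
python3 - <<'E'
from h import *
go([.6383,.1506,.082],65.9)
E
```

```text
scene 91 centroid px 338.4 191.4 ang -20.7 r 0.0676
side 191 centroid px 261.3 162.0 ang -23.8 r 0.0661
t 3.67 pos [0.6357 0.1527 0.0838] yaw_y 66.0 x axis [ 0.    -0.001 -1.   ] F [-1.1 -0.7  0.5] g -0.0
shift units [ 0.07 -0.04  0.13] turn units [0.02 0.01 0.01]
```

View pics/scene4.png

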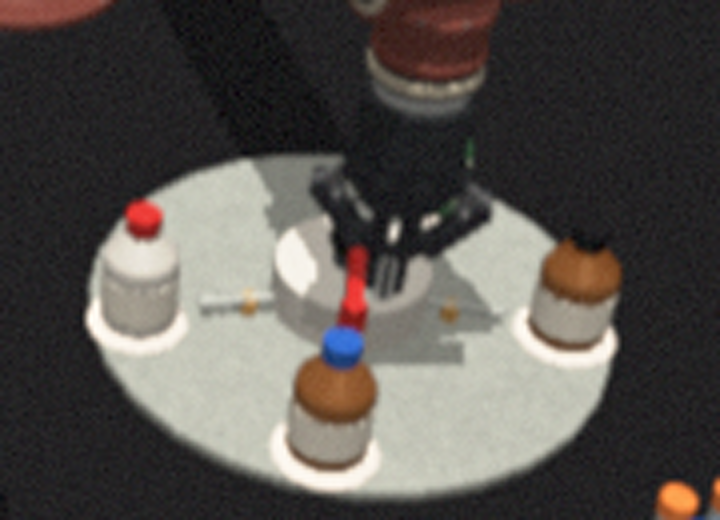

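View pics/side4.png

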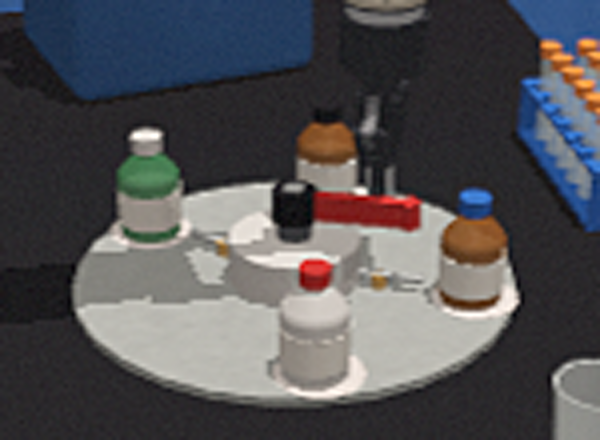

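drive_tool(
  series=[
    {"x":0,"y":-0.05,"z":0,"ax":0,"ay":0,"az":0},
    {"x":0,"y":-0.1,"z":0.05,"ax":0,"ay":0,"az":0},
    {"x":0,"y":-0.1,"z":0.05,"ax":0,"ay":0,"az":0},
    {"x":0,"y":-0.1,"z":0.05,"ax":0,"ay":0,"az":0},
  ],
)

```text
time: 4.0
tool_pos: [0.6358, 0.1505, 0.0839]
tool_rot: [0.692, 0.147, 0.692, -0.147]
contact_force: [-0.2, 0.9, 0.2]
gripper_width: 0.004
```

drive_tool(
  series=[
    {"x":0,"y":0.3,"z":0,"ax":0,"ay":0,"az":0},
    {"x":0,"y":0.9,"z":0,"ax":0,"ay":0,"az":0},
    {"x":0,"y":1.4,"z":0,"ax":0,"ay":0,"az":0},
    {"x":-1.0,"y":1.4,"z":0,"ax":0,"ay":0,"az":0},
    {"x":-2.4,"y":1.4,"z":0,"ax":0,"ay":0,"az":0},
  ],
)

```text
time: 4.42
tool_pos: [0.6475, 0.1838, 0.1393]
tool_rot: [0.689, 0.145, 0.695, -0.148]
contact_force: [0.2, 1.2, -0.5]
gripper_width: 0.007
```

drive_tool(
  series=[
    {"x":-1.4,"y":0,"z":0,"ax":0,"ay":0,"az":0},
    {"x":-2.8,"y":0,"z":0,"ax":0,"ay":0,"az":0},
    {"x":-4.2,"y":0,"z":0,"ax":0,"ay":0,"az":0},
    {"x":-4.2,"y":0,"z":0,"ax":0,"ay":0,"az":0},
  ],
)

```text
time: 4.75
tool_pos: [0.6543, 0.1845, 0.2598]
tool_rot: [0.697, 0.149, 0.686, -0.145]
contact_force: [0.1, 0.3, 1.5]
gripper_width: 0.001
```

```bash
python3 look.py 5
python3 - <<'E'
from h import *
from plant import cams
f=cams.grab_frame("wrist"); cv2.imwrite("pics/wrist5.png",f["img"]); np.savez("pics/wrist5.npz",**f)
go([.49,-.2,.2])
E
```

```text
scene 111 centroid px 338.2 187.7 ang -22.2 r 0.0504
side 182 centroid px 261.4 162.1 ang -24.6 r 0.0664
t 4.9 pos [0.6505 0.1835 0.2493] yaw_y 66.1 x axis [ 0.001  0.    -1.   ] F [-0.  -0.9 -0.8] g 0.01
shift units [  1.96 -16.63   0.36] turn units [-0.    0.01 -0.01]
```

View pics/scene5.png

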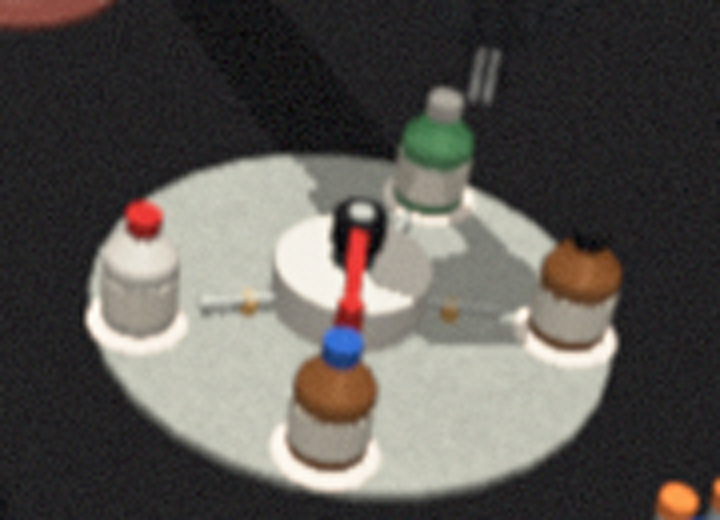

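View pics/wrist5.png

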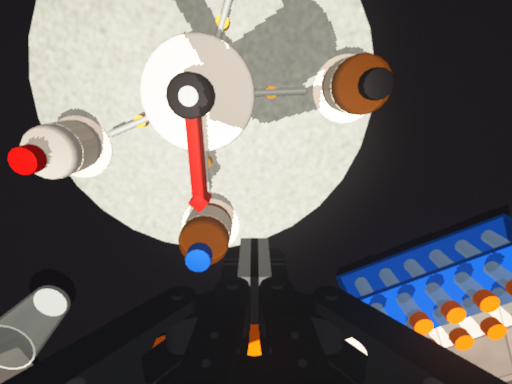

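The wrist view shows the hub at (188,96), the tip at about (199,209) and the blue cap at (198,259), nearly in line. I'll compute the offset.

Run:
```python
from h import *
W=load("wrist",5);S=load("scene",5);D=load("side",5)
I=W["img"]
b,_=blobs(I,(100,150,80),(125,255,255),(150,230,230,300),40);print(b)
h=cv2.cvtColor(I,cv2.COLOR_BGR2HSV);m=cv2.inRange(h,np.array((0,150,60)),np.array((6,255,255)))|cv2.inRange(h,np.array((172,150,60)),np.array((180,255,255)))
m[:112]=0;m[222:]=0;m[:,:170]=0;m[:,230:]=0
n,l,s,c=cv2.connectedComponentsWithStats(m);i=1+s[1:,4].argmax();ys,xs=np.nonzero(l==i)
# axis line of arm top: mid of row extents
mid=[(r,xs[ys==r].min(),xs[ys==r].max()) for r in range(ys.min(),ys.max()+1,8)];print(mid, ys.max())
hub=plane(W,(188,96),.100)[:2];print("hub",hub)
cap=plane(W,b[0][1],.106)[:2];print("cap",cap,np.hypot(*(cap-hub)))
for H in ((.5615,.1625),hub):
  H=np.array(H)
  for hz in(.096,.083):
    P=np.array([plane(W,q,hz)[:2] for q in zip(xs,ys)]);d=P.mean(0)-H
    a=np.degrees(np.arctan2(d[1],d[0]));
    for C in ((.7078,.0979),cap):
      e=np.array(C)-H;print("arm",a.round(1),"bottle",np.degrees(np.arctan2(e[1],e[0])).round(1),"y err mm",(1000*np.hypot(*e)*np.sin(np.arctan2(e[1],e[0])-np.radians(a))).round(1))
for t,uv in(("tipW",(199.5,209)),):print(t,plane(W,uv,.096))
```

```text
[([184, 244, 28, 29, 616], [198.0, 258.0])]
[(118, np.int64(186), np.int64(200)), (126, np.int64(186), np.int64(201)), (134, np.int64(187), np.int64(201)), (142, np.int64(188), np.int64(202)), (150, np.int64(188), np.int64(202)), (158, np.int64(189), np.int64(203)), (166, np.int64(190), np.int64(204)), (174, np.int64(191), np.int64(204)), (182, np.int64(191), np.int64(205)), (190, np.int64(192), np.int64(206)), (198, np.int64(192), np.int64(209)), (206, np.int64(192), np.int64(205))] 211
hub [0.56190551 0.16058674]
cap [0.70865953 0.09679001] 0.1600211379496097
arm -22.2 bottle -23.8 y err mm -4.6
arm -22.2 bottle -24.1 y err mm -5.3
arm -24.2 bottle -23.8 y err mm 1.1
arm -24.2 bottle -24.1 y err mm 0.5
arm -20.7 bottle -23.3 y err mm -7.0
arm -20.7 bottle -23.5 y err mm -7.8
arm -22.9 bottle -23.3 y err mm -1.0
arm -22.9 bottle -23.5 y err mm -1.7
tipW [0.66368969 0.11960255 0.096     ]
```

Depending on the assumed hub and height, the pointer line passes 0–8 mm from the bottle's middle (limit 16 mm), and the tip radius of 111 mm agrees. Now to the control box.

```bash
python3 -c "
from h import *
go([.56,-.2,.24],76)"
```

```text
t 4.9 pos [0.6505 0.1835 0.2493] yaw_y 66.1 x axis [ 0.001  0.    -1.   ] F [-0.  -0.9 -0.8] g 0.01
shift units [  0.37 -15.49   2.92] turn units [-1.99  0.01 -0.01]
```

drive_tool(
  series=[
    {"x":0,"y":-1.5,"z":0.3,"ax":0,"ay":0,"az":0},
    {"x":0,"y":-3.0,"z":0.6,"ax":0,"ay":0,"az":0},
    {"x":0,"y":-4.6,"z":0.9,"ax":0,"ay":0,"az":0},
    {"x":0,"y":-6.2,"z":1.2,"ax":0,"ay":0,"az":0},
    {"x":0,"y":-7.8,"z":1.5,"ax":0,"ay":0,"az":0},
  ],
)

```text
time: 5.32
tool_pos: [0.6035, -0.0118, 0.246]
tool_rot: [0.69, 0.146, 0.693, -0.147]
contact_force: [0.8, -1.3, -0.3]
gripper_width: 0.004
```

drive_tool(
  series=[
    {"x":0,"y":-1.5,"z":0.3,"ax":0,"ay":0,"az":0},
    {"x":0,"y":-3.0,"z":0.6,"ax":0,"ay":0,"az":0},
    {"x":0,"y":-4.6,"z":0.9,"ax":0,"ay":0,"az":0},
    {"x":0,"y":-6.2,"z":1.2,"ax":0,"ay":0,"az":0},
    {"x":0,"y":-7.6,"z":1.4,"ax":0,"ay":0,"az":0},
  ],
)

```text
time: 5.73
tool_pos: [0.5583, -0.2003, 0.2461]
tool_rot: [0.69, 0.147, 0.693, -0.147]
contact_force: [0.2, 0.2, -0.0]
gripper_width: 0.003
```

Run:
```python
from h import *
from plant import cams
go([.495,-.214,.1])
f=cams.grab_frame("wrist"); cv2.imwrite("pics/wrist6.png",f["img"]); np.savez("pics/wrist6.npz",**f)
go([.495,-.214,.1])
b,_=blobs(f["img"],(45,120,60),(85,255,255),(0,0,512,384),60);print(b)
for s,c in b: print(plane(f,c,.068),plane(f,c,.060))
```

```text
t 5.73 pos [ 0.5583 -0.2003  0.2461] yaw_y 66.0 x axis [-0.004  0.001 -1.   ] F [ 0.2  0.2 -0. ] g 0.0
shift units [ 5.85 -1.53 -2.07] turn units [-0.   -0.04  0.  ]
t 5.78 pos [ 0.5567 -0.2056  0.2461] yaw_y 65.7 x axis [-0.005 -0.003 -1.   ] F [-1.6 -3.4 -0. ] g 0.0
shift units [ 5.86 -1.29 -2.09] turn units [-0.   -0.04  0.05]
[([199, 100, 33, 33, 838], [215.1, 116.1])]
[ 0.49298301 -0.21261629  0.068     ] [ 0.49309041 -0.21371548  0.06      ]
```

View pics/wrist6.png

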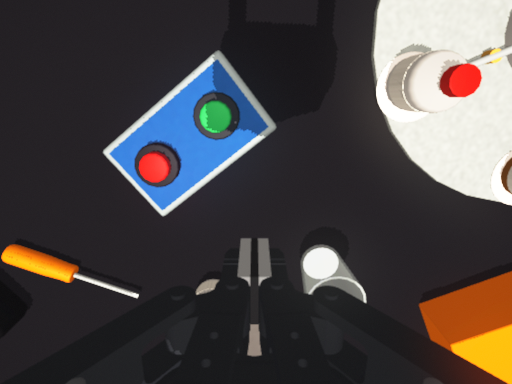

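The wrist view shows green at (215,116) and red at (155,167). That puts the button at (0.493,−0.213), which agrees with the earlier views to a few mm. Next I go above it.

drive_tool(
  series=[
    {"x":0.5,"y":-0.4,"z":-0.7,"ax":0,"ay":0,"az":0},
    {"x":1.4,"y":-0.8,"z":-1.4,"ax":0,"ay":0,"az":0},
    {"x":2.8,"y":-1.2,"z":-2.0,"ax":0,"ay":0,"az":0},
    {"x":4.2,"y":-1.2,"z":-2.0,"ax":0,"ay":0,"az":0},
    {"x":5.5,"y":-1.2,"z":-2.0,"ax":0,"ay":0,"az":0},
  ],
)

```text
time: 6.2
tool_pos: [0.4999, -0.2047, 0.1076]
tool_rot: [0.69, 0.148, 0.693, -0.147]
contact_force: [-0.1, -0.0, 0.1]
gripper_width: -0.0
```

drive_tool(
  series=[
    {"x":0,"y":0,"z":0,"ax":0,"ay":0,"az":0},
    {"x":0,"y":0,"z":0,"ax":0,"ay":0,"az":0},
    {"x":0,"y":0,"z":0,"ax":0,"ay":0,"az":0},
  ],
)

```text
time: 6.45
tool_pos: [0.5026, -0.2058, 0.1122]
tool_rot: [0.692, 0.147, 0.691, -0.147]
contact_force: [0.6, -0.3, 0.8]
gripper_width: -0.002
```

Run:
```python
from h import *
from plant import cams
go([.494,-.2125,.065])
for k,(x0,y0,x1,y1) in(("scene",(140,120,270,220)),("side",(190,160,310,280))):
    f=cams.grab_frame(k); cv2.imwrite(f"pics/{k}7.png",cv2.resize(f["img"][y0:y1,x0:x1],None,fx=5,fy=5,interpolation=2) if k=="scene" else cv2.resize(f["img"][y0:y1,x0:x1],None,fx=4,fy=4,interpolation=2))
```

```text
t 6.45 pos [ 0.5026 -0.2058  0.1122] yaw_y 66.0 x axis [ 0.001 -0.    -1.   ] F [ 0.6 -0.3  0.8] g -0.0
shift units [ 1.89 -0.39 -0.21] turn units [0.   0.01 0.  ]
```

View pics/scene7.png

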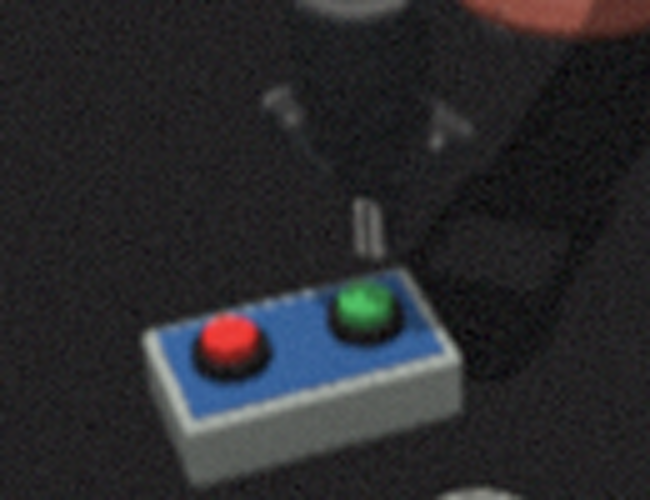

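View pics/side7.png

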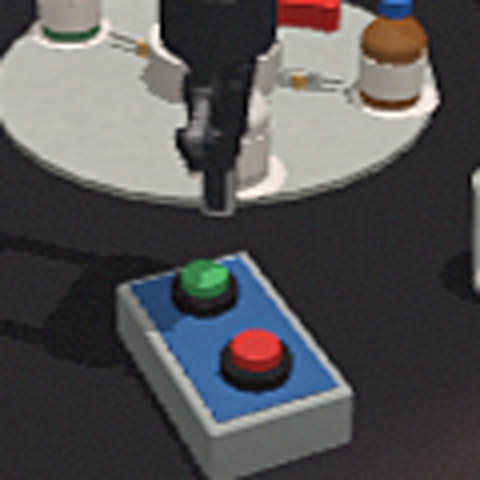

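drive_tool(
  series=[
    {"x":0,"y":-0.4,"z":-0.2,"ax":0,"ay":0,"az":0},
    {"x":0.5,"y":-0.4,"z":-0.2,"ax":0,"ay":0,"az":0},
    {"x":1.0,"y":-0.4,"z":-0.2,"ax":0,"ay":0,"az":0},
    {"x":1.3,"y":-0.4,"z":-0.2,"ax":0,"ay":0,"az":0},
    {"x":1.5,"y":-0.4,"z":-0.2,"ax":0,"ay":0,"az":0},
  ],
)

```text
time: 6.97
tool_pos: [0.4919, -0.2122, 0.0715]
tool_rot: [0.691, 0.147, 0.693, -0.147]
contact_force: [0.0, 0.9, -0.6]
gripper_width: 0.002
```

drive_tool(
  series=[
    {"x":0,"y":0,"z":0,"ax":0,"ay":0,"az":0},
    {"x":0.1,"y":0,"z":0,"ax":0,"ay":0,"az":0},
    {"x":0.2,"y":0,"z":0,"ax":0,"ay":0,"az":0},
    {"x":0.3,"y":0,"z":0,"ax":0,"ay":0,"az":0},
    {"x":0.3,"y":0,"z":0,"ax":0,"ay":0,"az":0},
  ],
)

```text
time: 7.38
tool_pos: [0.4935, -0.213, 0.0666]
tool_rot: [0.692, 0.147, 0.691, -0.147]
contact_force: [0.2, 0.9, 2.5]
gripper_width: -0.001
```

```bash
python3 -c "
from h import *
go([.494,-.2125,.0615])"
```

```text
t 7.38 pos [ 0.4935 -0.213   0.0666] yaw_y 66.0 x axis [ 0.001 -0.    -1.   ] F [0.2 0.9 2.5] g -0.0
shift units [0.2  0.03 0.01] turn units [0.   0.01 0.  ]
```

Contact has begun: 2.5 N at z = 66.6 mm. I'll press on gradually to the stop.

drive_tool(
  series=[
    {"x":0.08,"y":0,"z":0,"ax":0,"ay":0,"az":0},
    {"x":0.16,"y":0,"z":0,"ax":0,"ay":0,"az":0},
    {"x":0.24,"y":0,"z":0,"ax":0,"ay":0,"az":0},
    {"x":0.24,"y":0,"z":0,"ax":0,"ay":0,"az":0},
    {"x":0.24,"y":0,"z":0,"ax":0,"ay":0,"az":0},
  ],
)

```text
time: 7.8
tool_pos: [0.4937, -0.2131, 0.0624]
tool_rot: [0.692, 0.147, 0.692, -0.147]
contact_force: [-4.6, 3.7, 12.2]
gripper_width: 0.002
```

```bash
python3 -c "
from h import *
go([.494,-.2125,.0615])"
```

```text
t 7.8 pos [ 0.4937 -0.2131  0.0624] yaw_y 66.0 x axis [ 0. -0. -1.] F [-4.6  3.7 12.2] g 0.0
shift units [0.04 0.03 0.  ] turn units [0. 0. 0.]
```

12 N is above the 5 N spring force, at about 5.6 mm travel, so it looks like the end stop. A little further will confirm.

drive_tool(
  series=[
    {"x":0.06,"y":0,"z":0,"ax":0,"ay":0,"az":0},
    {"x":0.06,"y":0,"z":0,"ax":0,"ay":0,"az":0},
    {"x":0.06,"y":0,"z":0,"ax":0,"ay":0,"az":0},
  ],
)

```text
time: 8.05
tool_pos: [0.4938, -0.2132, 0.0622]
tool_rot: [0.692, 0.147, 0.692, -0.147]
contact_force: [-8.4, 4.8, 20.1]
gripper_width: 0.002
```

Run:
```python
from h import *
from plant import cams
go([.494,-.2125,.0615])
for k,(x0,y0,x1,y1) in(("scene",(140,120,270,220)),("side",(190,160,310,280))):
    f=cams.grab_frame(k); cv2.imwrite(f"pics/{k}8.png",cv2.resize(f["img"][y0:y1,x0:x1],None,fx=4,fy=4,interpolation=2))
```

```text
t 8.05 pos [ 0.4938 -0.2132  0.0622] yaw_y 66.0 x axis [-0.  0. -1.] F [-8.4  4.8 20.1] g 0.0
shift units [ 0.03  0.03 -0.  ] turn units [-0. -0.  0.]
```

View pics/side8.png

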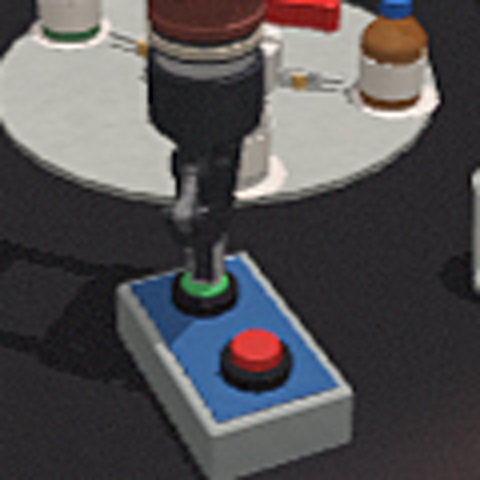

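View pics/scene8.png

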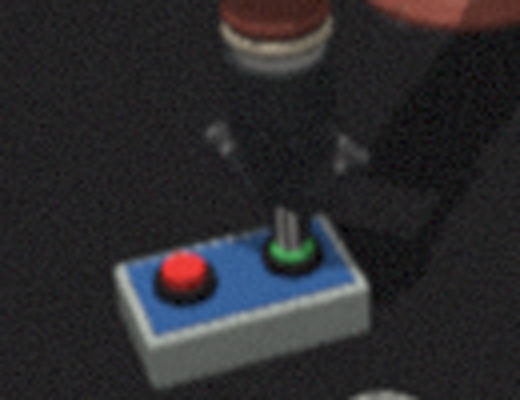

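The fingers sit inside the green button's rim and it is visibly sunk. It is stiff at 20 N with no further travel, so it is at the end stop. Lifting off.

drive_tool(
  series=[
    {"x":-0.3,"y":0,"z":0,"ax":0,"ay":0,"az":0},
    {"x":-0.8,"y":0,"z":0,"ax":0,"ay":0,"az":0},
    {"x":-2.0,"y":0,"z":0,"ax":0,"ay":0,"az":0},
    {"x":-3.5,"y":0,"z":0,"ax":0,"ay":0,"az":0},
    {"x":-5.0,"y":0,"z":0,"ax":0,"ay":0,"az":0},
  ],
)

```text
time: 8.57
tool_pos: [0.4922, -0.2123, 0.184]
tool_rot: [0.691, 0.147, 0.693, -0.147]
contact_force: [1.2, -0.2, -0.2]
gripper_width: 0.002
```

drive_tool(
  series=[
    {"x":-1.0,"y":0,"z":0,"ax":0,"ay":0,"az":0},
    {"x":-1.0,"y":0,"z":0,"ax":0,"ay":0,"az":0},
    {"x":-1.0,"y":0,"z":0,"ax":0,"ay":0,"az":0},
    {"x":-1.0,"y":0,"z":0,"ax":0,"ay":0,"az":0},
  ],
)

```text
time: 8.9
tool_pos: [0.4926, -0.2126, 0.2077]
tool_rot: [0.691, 0.147, 0.692, -0.147]
contact_force: [-0.4, -1.0, -0.7]
gripper_width: 0.002
```

```bash
python3 - <<'E'
from h import *
from plant import cams
go([.494,-.2125,.2])
for k in("scene","side"):
    f=cams.grab_frame(k); np.savez(f"pics/{k}9.npz",**f); cv2.imwrite(f"pics/{k}9.png",f["img"])
    o=load(k,0)["img"];p=load(k,5)["img"]
    bx=((315,195,350,230),(160,165,240,215)) if k=="scene" else ((275,150,305,170),(215,215,290,280))
    for im in(o,f["img"]): print(k,blobs(im,(100,120,50),(125,255,255),bx[0])[0],blobs(im,(50,120,50),(80,255,255),bx[1])[0])
E
python3 look.py 10
```

```text
t 8.9 pos [ 0.4926 -0.2126  0.2077] yaw_y 66.0 x axis [-0.001  0.001 -1.   ] F [-0.4 -1.  -0.7] g 0.0
shift units [0.31 0.03 0.05] turn units [ 0.   -0.02 -0.  ]
scene [([331, 202, 10, 10, 78], [335.1, 206.4])] [([207, 177, 12, 9, 79], [212.6, 180.6])]
scene [([331, 202, 10, 10, 77], [335.1, 206.3])] [([207, 176, 12, 10, 88], [212.6, 180.4])]
side [([284, 157, 9, 8, 56], [288.3, 160.2])] [([235, 225, 12, 9, 91], [240.6, 229.2])]
side [([284, 157, 9, 8, 56], [288.3, 160.2])] [([235, 225, 12, 9, 91], [240.6, 229.2])]
scene 111 centroid px 338.2 187.7 ang -22.3 r 0.0504
side 179 centroid px 261.6 162.1 ang -24.4 r 0.067
```

View pics/scene9.png

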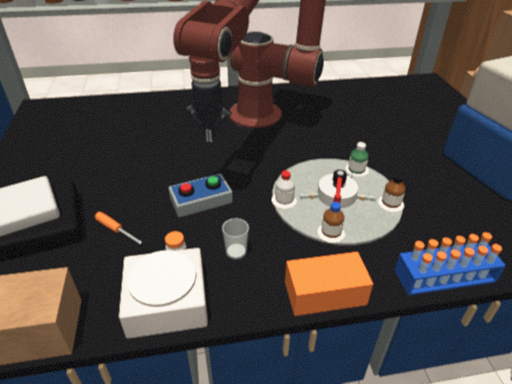

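View pics/side9.png

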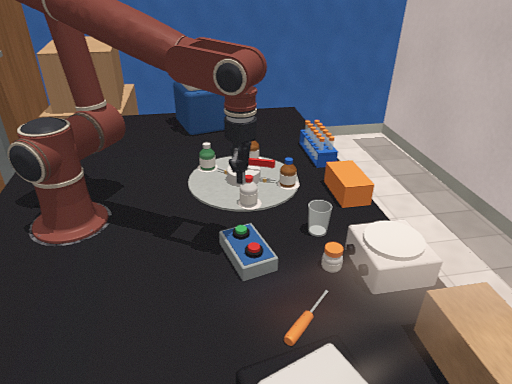

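Both views show everything standing as at the start. The blue cap and green button blobs sit within 0.2 px of their first positions, the pointer still aims at the blue-cap bottle, and the arm is clear. Handing in.

```bash
python3 -c "
from plant import workorder
print(workorder.job_done())"
```

```text
the job is handed in; nothing more can be done
None
```

I pushed the pointer clockwise by about 31° with the shut fingertips until it pointed at the blue-capped brown bottle. Then I pressed the green button down to its stop, let it come up, and handed the job in with the arm clear. It reports no verdict.

- **Pointer:** the last views put it at −22° (scene) and −24° (side), against −24° for the bottle. The wrist view gave its line passing 0–8 mm from the bottle's middle, depending on the hub position and arm height I assumed; the limit is 16 mm. The views disagree by about 2°, so it may be a few millimetres short of centre. The highest force read in the push was about 3.5 N.
- **Green button:** it was pressed to a fingertip height of 62.2 mm, about 5.8 mm of travel, and stood firm at 20 N. In the final pictures it is back up.
- **Everything else:** the final scene and side pictures show the bottles and bystanders where they were at the start. I measured only the blue cap and the green button, both within 0.2 px of their first positions. The rest I judged by eye, and the red button was not touched.

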